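# Nest the steel beakers in order of width

### The job

Someone has put the narrow tall steel beaker straight into the widest one. Nest the three open beakers properly by width: the middle one standing upright on the floor of the widest, and the narrow tall one standing upright on the floor of the middle one. Leave the widest beaker where it stands, keep the beakers upright and set them down gently without dropping them, and do not disturb the other things on the bench.

Things in the scene. Friction and masses are not known exactly. Their poses are not given: they have to be found in the camera images.
- beaker_wide: open round squat beaker of plain steel, the widest of the set. In mm: outside diameter 86 at the rim, 78 at the base; 60 high; wall 3, floor 4 thick; inside diameter 80 at the mouth, 72 at the floor. Origin: centre of its underside; z up its axis. No handle: take it across its rim from above. Stands on the table.
- beaker_mid: open round middle-sized beaker of plain steel, between the other two in width. In mm: outside diameter 66 at the rim, 60 at the base; 100 high; wall 3, floor 4 thick; inside diameter 60 at the mouth, 54 at the floor. Origin: centre of its underside; z up its axis. No handle: take it across its rim from above. Stands empty on the table.
- beaker_tall: open round narrow, tall beaker of plain steel, the narrowest of the set. In mm: outside diameter 51 at the rim, 45 at the base; 135 high; wall 3, floor 4 thick; inside diameter 45 at the mouth, 39 at the floor. Origin: centre of its underside; z up its axis. No handle: take it across its rim from above. At the start it stands loosely inside the widest beaker.
- canister: closed steel canister with a lid and small knob, 76 mm dia x 90 mm high; a bystander, not part of the set. Origin: centre of underside, z up
- culture_dish: low white culture dish, 72 mm dia x 14 mm high; bystander. Origin: centre of underside
- knife_box: flat black box, 60 x 85 x 26 mm high; bystander. Origin: centre of underside, its 85 side along its y
- amber_bottle: amber glass bottle with black cap, 64 mm dia x 145 mm high; bystander. Origin: centre of underside
- white_jar: white plastic jar, 70 mm dia x 75 mm high; bystander. Origin: centre of underside
- brush: small brush with a dark wooden handle, 170 mm long, lying flat along its x; bystander. Origin: on its axis at table level, mid-length

How it is judged (in metres and radians):
At the end, for the whole second after the job is handed in: Middle beaker in the widest and tall one in the middle one, each seated on the floor below it (undersides less than 9 mm apart), centred within 12 mm; all upright within 0.1 rad and at rest; the widest on the table within 50 mm of its start (z of beaker_mid in the frame of beaker_wide between 0 and 0.009 m and horizontal distance between beaker_mid and beaker_wide below 0.012 m and z of beaker_tall in the frame of beaker_mid between 0 and 0.009 m and horizontal distance between beaker_tall and beaker_mid below 0.012 m and angle between each of beaker_wide, beaker_mid, beaker_tall's own z axis and vertical below 0.1 rad and linear speed of each of beaker_wide, beaker_mid, beaker_tall below 0.02 m/s and distance of beaker_wide from where it was at the start of the episode below 0.05 m and height (world z) of beaker_wide below 0.006 m); the robot touches nothing.
It fails at once if another thing on the bench (canister, dish, black box, bottle, jar or brush) is pushed more than 30 mm (distance of any of canister, culture_dish, knife_box, amber_bottle, white_jar, brush from where it was at the start of the episode above 0.03 m).
It fails at once if a beaker is tipped by more than 40 degrees (angle between any of beaker_wide, beaker_mid, beaker_tall's own z axis and vertical above 0.7 rad).
It fails at once if a beaker is dropped: moves faster than 0.7 m/s (a fall of about 25 mm) free of the fingers ((linear speed of beaker_mid above 0.7 m/s and contact force between the fingers and beaker_mid below 0.05 N) or (linear speed of beaker_tall above 0.7 m/s and contact force between the fingers and beaker_tall below 0.05 N)).
It also fails if it takes over 72 s, if anything falls off the work surface, if the arm or the gripper's body presses on something with over 40 N, if the wrist force passes 120 N, or if a joint passes its speed limit or range.

### The arm

A 6-joint arm with a two-finger parallel gripper is mounted at the origin on the work surface. World frame = base frame: x ahead of the robot, y to its left, z up, the work surface at z = 0. Lengths are in mm, angles in rad, forces in N, time in s.
With the tool pointing down it reaches from about 275 to 750 mm from the base axis. Payload 10.2 kg.
Tool frame: the origin (TCP) lies at the very end of the fingers, on their centre line; the grasp point (between the pads) lies 19 mm behind it; x points along the fingers, y is the direction in which the jaws open and shut, and the axes are right-handed (so a half turn about x gives the same grasp; the last joint's range is limited). The gripper opens to 85 mm and grips with 20 to 120 N. Pads are 22 mm wide; open, the fingers measure 114 mm over their backs; the gripper's body (76 mm by 85 mm) begins 54 mm behind the grasp point. The pads swing forward as they close: fully open they stand 13 mm farther back than shut.
Start: joints at [-1.412, 0.313, 1.498, -0, 1.331, -0.223], TCP at [195.598, -487.209, 231.294] pointing down, gripper open.
Joint ranges: [-2.94, 2.94], [-0.97, 2.17], [0.19, 2.56], [-1.23, 4.37], [0.02, 3.11], [-2.88, 2.88]. Speed limits (rad/s): [2.39, 2.39, 3.01, 3.14, 3.14, 3.14].

### API

Orientations are given as a unit quaternion [w, x, y, z].
In Python, from rig import ctrl, viewer, finish_job gives the robot as it stands.
- The arm moves only by the tool carry_out, never from a script. Its argument "targets" is a list of rows, each an object of numbers: "x", "y", "z": the shift along the world's x, y, z in m; "ax", "ay", "az": the turn, a rotation vector about the world's x, y, z in rad; "hand": the opening, from -1 (shut) to 1 (fully open). A call has 1 to 5 rows; each row is the pose to reach, as a shift and turn from the pose commanded when the call began; what a row does not reach only later rows make up. A row lasts 1/8 s, in which the tool goes at most 62.5 mm and 10.7 degrees, less where a joint would pass 70% of its speed; a pose out of reach is approached as far as the arm can. A call with a gripper value outside its range is refused whole. The fingers move at their own pace and stop on an object; "grip_force" is the grip in N (left out, the last holds). Time passes only in rows, so rows that repeat a pose let the fingers close. It gives the time, the measured TCP pose, the force and the opening at its end, in the units of the state.
- ctrl.sense(): the state, without advancing time (a new reading comes with each control period).
- viewer.capture(name): name is "side" or "top" or "wrist"; returns the picture (420x560x3 uint8, blue, green, red); there is no depth.
- viewer.camera_info(name): a dict with "fx", "fy", "cx", "cy" (pixels), "R" (3x3) and "t" (3): a world point X has camera coordinates R X + t. Camera axes: x right, y down, z forward; pixel columns grow to the right and rows downward; lengths in mm; the calibration is good to about 2 mm. A picture is of the moment at which its call begins: read the wrist's pose just before it. camera_info takes no time and is no camera call; for the wrist camera it gives the pose at the moment of the call.
- finish_job(): hands the job in, once; it reports no verdict.
The state is a dict: "time_s": time; "joints": joint angles; "dq": joint speeds; "tau": joint torques, N m; "eef_pos": TCP position; "ee_rot": TCP orientation; "force": force on the tool from outside, world axes, zero at the start; "wrist_torque": the same for the moment, N m; "grip_width": opening from 0.0 (shut) to 1.0 (fully open).
Only numpy, scipy, OpenCV 4.12 (cv2) and the standard library are available. Lean on these libraries where they do the work, as an engineer would, in place of code of your own. Each camera call takes 0.05 s, during which the arm holds its last target. There are 200 camera calls.

## Working session

There is one attempt and no reset: what is moved stays moved. The work goes in short steps, Python scripts to look and compute and a tool call to move; the robot and the scene stay as the last step left them, time stands still between calls to the robot, and variables do not carry over. Pictures are saved under pics/ and viewed, about 8 in all and at most 12, crops included, and the job is handed in when it is done.

Besides the shell and the picture viewer there is one more tool, called as name([rows], argument=value, ...), one row to a line, values as JSON. carry_out: Moves the arm, as the interface text tells. Its arguments: {"type":"object","properties":{"targets":{"type":"array"},"grip_force":{"type":"number"}},"required":["targets"]}

```bash
mkdir -p pics; ls
python3 - <<'E'
from rig import ctrl, viewer
import cv2, numpy as np
print(ctrl.sense())
a=viewer.capture("top"); b=viewer.capture("side")
cv2.imwrite("pics/top0.png",a); cv2.imwrite("pics/side0.png",b)
for n in("top","side"):print(n,viewer.camera_info(n))
E
```

```text
pics
{'time_s': 0.0, 'joints': array([-1.41240230e+00,  3.13455965e-01,  1.49841575e+00, -1.16971557e-05,
        1.33098757e+00, -2.23431999e-01]), 'dq': array([ 3.52174375e-05,  1.94995433e-05, -6.68886245e-05, -1.22475726e-05,
       -7.41602233e-05,  9.23799355e-04]), 'tau': array([-4.78640723e-04, -4.12268972e+01, -2.59743619e+01, -1.83431198e-04,
        4.12587746e-03,  2.10836140e-05]), 'eef_pos': array([ 195.55372394, -486.95503959,  230.74004939]), 'ee_rot': array([ 0.13373055,  0.69426986,  0.13462599, -0.69424877]), 'force': array([ 0.26131083,  0.27532132, -0.13231961]), 'wrist_torque': array([ 0.02081633, -0.0484137 ,  0.03807488]), 'grip_width': 0.9984364683003973}
top {'fx': 424.5637395236611, 'fy': 424.5637395236611, 'cx': 279.1098909841888, 'cy': 218.77921788307538, 'R': array([[ 1.12493782e-02, -9.99936636e-01, -4.19896514e-04],
       [-9.96261838e-01, -1.11720660e-02, -8.56594118e-02],
       [ 8.56492929e-02,  1.38194199e-03, -9.96324389e-01]]), 't': array([ 14.59166546, 607.42098262, 877.08982148])}
side {'fx': 390.909429869116, 'fy': 390.909429869116, 'cx': 272.6832310183894, 'cy': 208.61574230177663, 'R': array([[ 0.91889873, -0.3940713 ,  0.01824647],
       [-0.28224769, -0.68905388, -0.66748857],
       [ 0.27561089,  0.60820437, -0.74439645]]), 't': array([-539.12232508,  229.95210144,  702.19003048])}
```

View pics/top0.png

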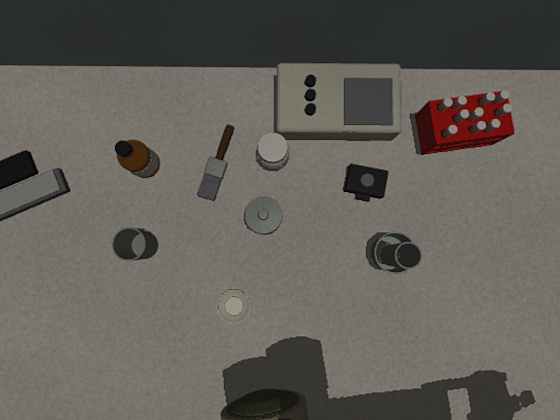

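View pics/side0.png

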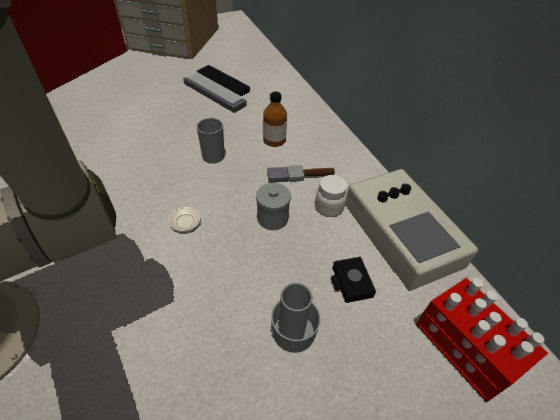

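Top view: tall rim centre is about (408,255) with the wide rim around it, and the mid beaker's rim is about (129,243). Side view: tall rim about (296,297), mid rim about (210,126). Next I compute positions from both views.

```bash
cat > h.py <<'E'
import numpy as np, cv2
from rig import ctrl, viewer
def ray(ci,u,v):
    R,t=ci["R"],ci["t"]; d=R.T@np.array([(u-ci["cx"])/ci["fx"],(v-ci["cy"])/ci["fy"],1]); return -R.T@t,d
def onz(ci,u,v,z):
    o,d=ray(ci,u,v); return o+d*(z-o[2])/d[2]
def px(ci,X):
    c=ci["R"]@np.array(X,float)+ci["t"]; return np.array([ci["cx"]+ci["fx"]*c[0]/c[2],ci["cy"]+ci["fy"]*c[1]/c[2]])
def circ(im,ci,x,y,z,r,col):
    p=np.array([px(ci,[x+r*np.cos(a),y+r*np.sin(a),z]) for a in np.linspace(0,6.3,60)]); return p
E
python3 - <<'E'
from h import *
T=viewer.camera_info("top");S=viewer.camera_info("side");W=viewer.camera_info("wrist")
for n,z,a,b in(("tall",139,(408,255),(296,297)),("mid",100,(129,243),(210,126)),("wide",60,(388,252),(296,322)),("canister",90,(263,215),(273,194)),("dish",14,(234,306),(185,220)),("jar",75,(272,148),(333,187)),("box",26,(367,180),(355,277)),("bottle",145,(124,149),(275,98)),("brush",5,(215,165),(300,172))):
    print(n,onz(T,*a,z).round(),onz(S,*b,z).round())
print(W); print(ctrl.sense()["eef_pos"])
a=cv2.imread("pics/top0.png")[200:300,340:460];b=cv2.imread("pics/side0.png")[270:370,240:360];c=cv2.imread("pics/top0.png")[210:280,90:180]
a=cv2.convertScaleAbs(cv2.resize(a,None,fx=3.3,fy=3.3,interpolation=2),alpha=1.8);b=cv2.convertScaleAbs(cv2.resize(b,None,fx=3.3,fy=3.3,interpolation=2),alpha=1.8)
cv2.imwrite("pics/c0.png",np.hstack([a,b]))
E
```

```text
tall [ 533. -217.  139.] [ 530. -219.  139.]
mid [550. 312. 100.] [548. 309. 100.]
wide [ 539. -201.   60.] [ 533. -224.   60.]
canister [609.  53.  90.] [604.  44.  90.]
dish [422. 115.  14.] [420. 111.  14.]
jar [748.  37.  75.] [742.  27.  75.]
box [ 693. -166.   26.] [ 690. -170.   26.]
bottle [725. 313. 145.] [718. 299. 145.]
brush [726. 164.   5.] [733. 165.   5.]
{'fx': 343.4307379479639, 'fy': 343.4307379479639, 'cx': 275.4299348561575, 'cy': 207.28185258267177, 'R': array([[ 0.37278551, -0.92791698, -0.0010225 ],
       [-0.88013412, -0.35393763,  0.31637334],
       [-0.2939301 , -0.11703946, -0.94863421]]), 't': array([-525.37721306,  -39.58968009,  380.57776242])}
[ 195.56205045 -486.97235184  230.79730163]
```

View pics/c0.png

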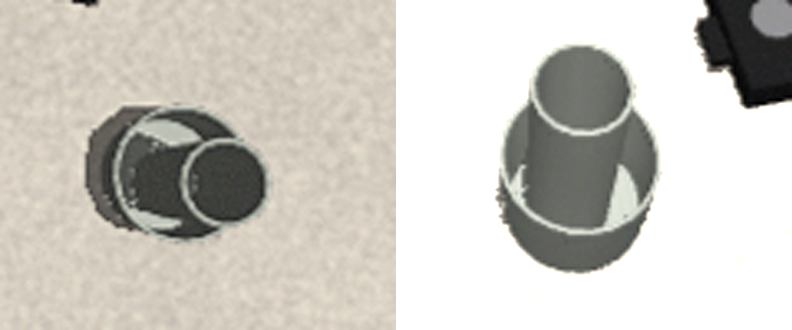

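Crop: wide rim centre is about (395.5,252.4) in top, tall rim (408.2,255.1). That puts wide at about (538,-215) and tall at about (532,-218). I'll go above it.

carry_out([
  {"x": 0.044,"y": 0.035,"z": 0.01,"hand": 1},
  {"x": 0.09,"y": 0.072,"z": 0.02,"hand": 1},
  {"x": 0.136,"y": 0.109,"z": 0.03,"hand": 1},
  {"x": 0.182,"y": 0.146,"z": 0.03,"hand": 1},
  {"x": 0.228,"y": 0.183,"z": 0.03,"hand": 1},
])

```text
invalid input at $.targets[0]: expected keys x, y, z, ax, ay, az, hand
```

carry_out([
  {"x": 0.04,"y": 0.032,"hand": 1},
  {"x": 0.08,"y": 0.064,"hand": 1},
  {"x": 0.109,"y": 0.086,"hand": 1},
  {"x": 0.109,"y": 0.086,"hand": 1},
])

```text
invalid input at $.targets[0]: expected keys x, y, z, ax, ay, az, hand
```

```bash
cat > look.py <<'E'
import sys; from h import *
s=ctrl.sense();W=viewer.camera_info("wrist");im=viewer.capture("wrist")
print(s["time_s"],s["eef_pos"].round(1),s["ee_rot"].round(3),s["force"].round(1))
cv2.imwrite("pics/%s.png"%sys.argv[1],cv2.convertScaleAbs(im,alpha=1.8))
np.savez("last.npz",**W); print(px(W,s["eef_pos"]).round())
E
python3 look.py w1
```

```text
0.1 [ 195.6 -487.   230.8] [ 0.134  0.694  0.135 -0.694] [0.1 0.2 0.7]
[274. 279.]
```

View pics/w1.png

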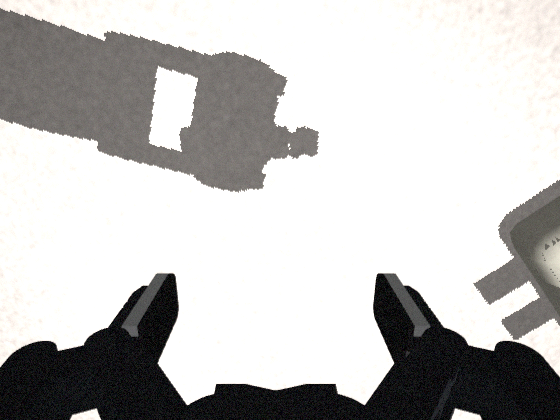

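The calls were refused because every key is required, so the arm hasn't moved. This wrist view shows only bare bench, the arm's shadow and the open fingers at about (165,280) and (390,280). Resending with all keys.

carry_out([
  {"x": 0.044,"y": 0.035,"z": 0.01,"ax": 0,"ay": 0,"az": 0,"hand": 1},
  {"x": 0.09,"y": 0.072,"z": 0.02,"ax": 0,"ay": 0,"az": 0,"hand": 1},
  {"x": 0.136,"y": 0.109,"z": 0.03,"ax": 0,"ay": 0,"az": 0,"hand": 1},
  {"x": 0.182,"y": 0.146,"z": 0.03,"ax": 0,"ay": 0,"az": 0,"hand": 1},
  {"x": 0.228,"y": 0.183,"z": 0.03,"ax": 0,"ay": 0,"az": 0,"hand": 1},
])

```text
time_s: 0.78
eef_pos: [424.9, -302.7, 261.3]
ee_rot: [-0.134, -0.694, -0.134, 0.694]
force: [-0.1, 0.2, 0.3]
grip_width: 1.0
```

carry_out([
  {"x": 0.04,"y": 0.032,"z": 0,"ax": 0,"ay": 0,"az": 0,"hand": 1},
  {"x": 0.08,"y": 0.064,"z": 0,"ax": 0,"ay": 0,"az": 0,"hand": 1},
  {"x": 0.109,"y": 0.086,"z": 0,"ax": 0,"ay": 0,"az": 0,"hand": 1},
  {"x": 0.109,"y": 0.086,"z": 0,"ax": 0,"ay": 0,"az": 0,"hand": 1},
])

```text
time_s: 1.27
eef_pos: [533.7, -216.6, 260.6]
ee_rot: [-0.135, -0.694, -0.136, 0.694]
force: [0.3, -0.5, 0.2]
grip_width: 0.999
```

```bash
sed -i 's/alpha=1.8/alpha=1.3/' look.py; python3 look.py w2
```

```text
1.275 [ 533.7 -216.6  260.6] [-0.135 -0.694 -0.136  0.694] [ 0.3 -0.5  0.2]
[274. 279.]
```

View pics/w2.png

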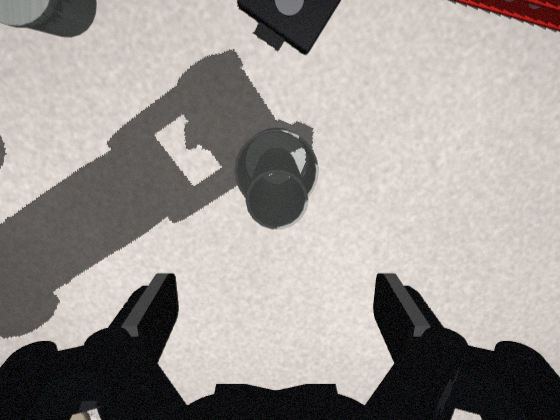

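Wrist view: tall rim is centred at about (277,199) and wide rim at about (277,168), with the fingers straddling them evenly.

Run:
```python
from h import *
W=dict(np.load("last.npz"));T=viewer.camera_info("top")
print(onz(W,277,199,139),onz(W,277,168,60)); print(onz(T,408.2,255.1,139),onz(T,395.5,252.4,60))
```

```text
[ 536.24488931 -217.70356554  139.        ] [ 544.28241273 -214.73128543   60.        ]
[ 532.87520501 -217.84574318  139.        ] [ 538.35737787 -216.00765136   60.        ]
```

carry_out([
  {"x": 0.001,"y": -0.001,"z": -0.05,"ax": 0,"ay": 0,"az": 0,"hand": 1},
  {"x": 0.001,"y": -0.001,"z": -0.09,"ax": 0,"ay": 0,"az": 0,"hand": 1},
  {"x": 0.001,"y": -0.001,"z": -0.125,"ax": 0,"ay": 0,"az": 0,"hand": 1},
  {"x": 0.001,"y": -0.001,"z": -0.15,"ax": 0,"ay": 0,"az": 0,"hand": 1},
  {"x": 0.001,"y": -0.001,"z": -0.155,"ax": 0,"ay": 0,"az": 0,"hand": 1},
])

```text
time_s: 1.95
eef_pos: [532.3, -219.6, 105.0]
ee_rot: [-0.133, -0.694, -0.134, 0.695]
force: [-0.1, 0.3, 0.1]
grip_width: 1.002
```

carry_out([
  {"x": 0,"y": 0,"z": 0,"ax": 0,"ay": 0,"az": 0,"hand": 0.4},
  {"x": 0,"y": 0,"z": 0,"ax": 0,"ay": 0,"az": 0,"hand": 0.2},
  {"x": 0,"y": 0,"z": 0,"ax": 0,"ay": 0,"az": 0,"hand": -1},
  {"x": 0,"y": 0,"z": 0,"ax": 0,"ay": 0,"az": 0,"hand": -1},
  {"x": 0,"y": 0,"z": 0,"ax": 0,"ay": 0,"az": 0,"hand": -1},
], grip_force=45)

```text
time_s: 2.58
eef_pos: [534.1, -219.3, 107.9]
ee_rot: [0.135, 0.695, 0.134, -0.694]
force: [-1.5, 1.0, 6.8]
grip_width: 0.584
```

carry_out([
  {"x": 0,"y": 0,"z": 0.008,"ax": 0,"ay": 0,"az": 0,"hand": -1},
  {"x": 0,"y": 0,"z": 0.025,"ax": 0,"ay": 0,"az": 0,"hand": -1},
  {"x": 0,"y": 0,"z": 0.05,"ax": 0,"ay": 0,"az": 0,"hand": -1},
  {"x": 0,"y": 0,"z": 0.08,"ax": 0,"ay": 0,"az": 0,"hand": -1},
  {"x": 0,"y": 0,"z": 0.1,"ax": 0,"ay": 0,"az": 0,"hand": -1},
])

```text
time_s: 3.2
eef_pos: [533.9, -219.4, 209.1]
ee_rot: [0.135, 0.695, 0.133, -0.694]
force: [0.0, 0.3, -1.2]
grip_width: 0.586
```

carry_out([
  {"x": -0.02,"y": 0,"z": 0,"ax": 0,"ay": 0,"az": 0,"hand": -1},
  {"x": -0.05,"y": 0,"z": 0,"ax": 0,"ay": 0,"az": 0,"hand": -1},
  {"x": -0.085,"y": 0,"z": 0,"ax": 0,"ay": 0,"az": 0,"hand": -1},
  {"x": -0.11,"y": 0,"z": 0,"ax": 0,"ay": 0,"az": 0,"hand": -1},
  {"x": -0.125,"y": 0,"z": 0,"ax": 0,"ay": 0,"az": 0,"hand": -1},
])

```text
time_s: 3.82
eef_pos: [407.9, -219.3, 207.4]
ee_rot: [0.134, 0.695, 0.134, -0.694]
force: [-0.0, -0.7, 0.3]
grip_width: 0.582
```

Run:
```python
from h import *
s=ctrl.sense();a=viewer.capture("top")[190:350,330:490];b=viewer.capture("side")[210:370,160:320]
print(s["time_s"],s["eef_pos"],s["force"])
f=lambda i:cv2.convertScaleAbs(cv2.resize(i,None,fx=2.5,fy=2.5,interpolation=2),alpha=1.5)
cv2.imwrite("pics/c1.png",np.hstack([f(a),f(b)]))
```

```text
3.825 [ 407.89413155 -219.34198882  207.40502504] [-0.0377307  -0.68924195  0.2870742 ]
```

View pics/c1.png

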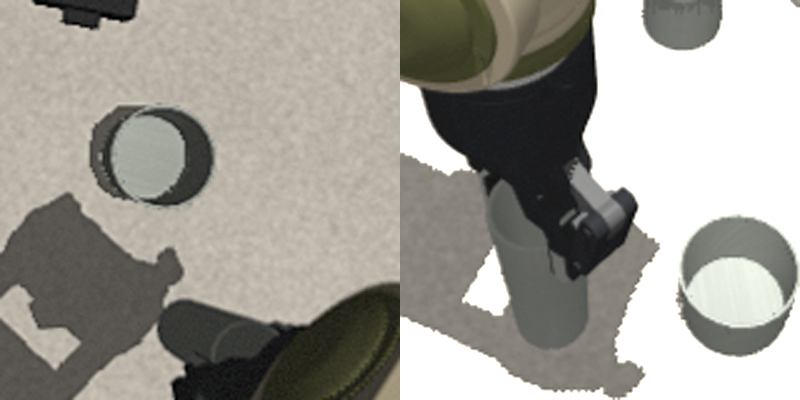

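The tall beaker is held upright. The empty wide beaker's rim is at about (394,252) in top and (295.4,318.4) in side. Lowering the tall one to park it.

carry_out([
  {"x": 0,"y": 0,"z": -0.03,"ax": 0,"ay": 0,"az": 0,"hand": -1},
  {"x": 0,"y": 0,"z": -0.065,"ax": 0,"ay": 0,"az": 0,"hand": -1},
  {"x": 0,"y": 0,"z": -0.09,"ax": 0,"ay": 0,"az": 0,"hand": -1},
  {"x": 0,"y": 0,"z": -0.1,"ax": 0,"ay": 0,"az": 0,"hand": -1},
  {"x": 0,"y": 0,"z": -0.101,"ax": 0,"ay": 0,"az": 0,"hand": -1},
])

```text
time_s: 4.55
eef_pos: [409.1, -219.3, 105.4]
ee_rot: [0.134, 0.694, 0.134, -0.694]
force: [0.2, -1.1, -0.7]
grip_width: 0.584
```

carry_out([
  {"x": 0,"y": 0,"z": -0.001,"ax": 0,"ay": 0,"az": 0,"hand": -1},
  {"x": 0,"y": 0,"z": -0.002,"ax": 0,"ay": 0,"az": 0,"hand": -1},
])

```text
time_s: 4.8
eef_pos: [409.0, -219.5, 104.0]
ee_rot: [0.135, 0.695, 0.134, -0.694]
force: [-0.1, 0.2, -0.5]
grip_width: 0.585
```

carry_out([
  {"x": 0,"y": 0,"z": -0.001,"ax": 0,"ay": 0,"az": 0,"hand": -1},
  {"x": 0,"y": 0,"z": -0.001,"ax": 0,"ay": 0,"az": 0,"hand": -1},
])

```text
time_s: 5.05
eef_pos: [409.2, -219.5, 103.8]
ee_rot: [0.135, 0.695, 0.134, -0.694]
force: [-2.2, 3.0, 10.4]
grip_width: 0.585
```

Contact felt. Release, rise, then head to the mid beaker.

carry_out([
  {"x": 0,"y": 0,"z": 0,"ax": 0,"ay": 0,"az": 0,"hand": 0.4},
  {"x": 0,"y": 0,"z": 0,"ax": 0,"ay": 0,"az": 0,"hand": 1},
  {"x": 0,"y": 0,"z": 0,"ax": 0,"ay": 0,"az": 0,"hand": 1},
  {"x": 0,"y": 0,"z": 0.02,"ax": 0,"ay": 0,"az": 0,"hand": 1},
  {"x": 0,"y": 0,"z": 0.06,"ax": 0,"ay": 0,"az": 0,"hand": 1},
])

```text
time_s: 5.68
eef_pos: [408.0, -218.7, 162.0]
ee_rot: [-0.133, -0.694, -0.135, 0.695]
force: [-0.3, 0.1, -0.6]
grip_width: 1.002
```

carry_out([
  {"x": 0,"y": 0,"z": 0.05,"ax": 0,"ay": 0,"az": 0,"hand": 1},
  {"x": 0.012,"y": 0.04,"z": 0.09,"ax": 0,"ay": 0,"az": 0,"hand": 1},
  {"x": 0.025,"y": 0.095,"z": 0.1,"ax": 0,"ay": 0,"az": 0,"hand": 1},
  {"x": 0.04,"y": 0.15,"z": 0.1,"ax": 0,"ay": 0,"az": 0,"hand": 1},
  {"x": 0.055,"y": 0.205,"z": 0.1,"ax": 0,"ay": 0,"az": 0,"hand": 1},
])

```text
time_s: 6.3
eef_pos: [463.8, -12.5, 262.5]
ee_rot: [0.134, 0.694, 0.134, -0.694]
force: [0.8, -0.3, -0.7]
grip_width: 0.997
```

carry_out([
  {"x": 0.015,"y": 0.055,"z": 0,"ax": 0,"ay": 0,"az": 0,"hand": 1},
  {"x": 0.03,"y": 0.11,"z": 0,"ax": 0,"ay": 0,"az": 0,"hand": 1},
  {"x": 0.045,"y": 0.165,"z": 0,"ax": 0,"ay": 0,"az": 0,"hand": 1},
  {"x": 0.06,"y": 0.22,"z": 0,"ax": 0,"ay": 0,"az": 0,"hand": 1},
  {"x": 0.075,"y": 0.275,"z": 0,"ax": 0,"ay": 0,"az": 0,"hand": 1},
])

```text
time_s: 6.92
eef_pos: [538.8, 262.7, 262.2]
ee_rot: [-0.134, -0.694, -0.134, 0.694]
force: [1.5, -0.7, 1.1]
grip_width: 0.998
```

carry_out([
  {"x": 0.005,"y": 0.03,"z": -0.01,"ax": 0,"ay": 0,"az": 0,"hand": 1},
  {"x": 0.01,"y": 0.048,"z": -0.03,"ax": 0,"ay": 0,"az": 0,"hand": 1},
  {"x": 0.01,"y": 0.048,"z": -0.03,"ax": 0,"ay": 0,"az": 0,"hand": 1},
])

```text
time_s: 7.3
eef_pos: [547.9, 309.3, 230.4]
ee_rot: [-0.135, -0.693, -0.134, 0.695]
force: [0.3, -0.7, 0.1]
grip_width: 1.002
```

```bash
python3 look.py w3
python3 - <<'E'
from h import *
T=viewer.camera_info("top");S=viewer.camera_info("side")
print(onz(T,394,252.2,60),onz(S,295.4,318.4,60))
E
```

```text
7.3 [547.9 309.3 230.4] [-0.135 -0.693 -0.134  0.695] [ 0.3 -0.7  0.1]
[274. 279.]
[ 538.7285156  -212.96358137   60.        ] [ 534.74347495 -217.56940814   60.        ]
```

View pics/w3.png

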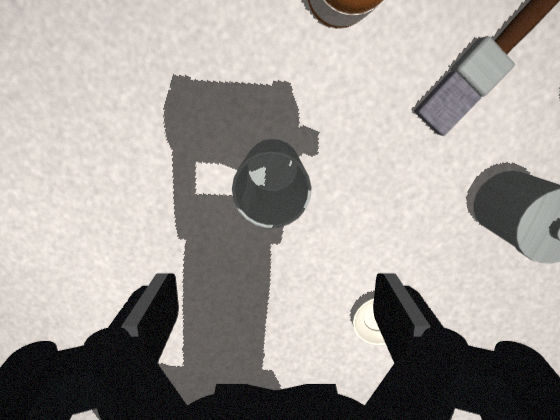

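Mid rim is centred at about (271.5,189) in the wrist view.

Run:
```python
from h import *
W=dict(np.load("last.npz"));print(onz(W,271.5,189,100),onz(W,234,189,100),onz(W,310,189,100))
```

```text
[553.8402819  314.30049799 100.        ] [542.30838767 342.88565039 100.        ] [565.6794153  284.95376398 100.        ]
```

carry_out([
  {"x": 0.003,"y": 0.003,"z": -0.05,"ax": 0,"ay": 0,"az": 0,"hand": 1},
  {"x": 0.003,"y": 0.003,"z": -0.095,"ax": 0,"ay": 0,"az": 0,"hand": 1},
  {"x": 0.003,"y": 0.003,"z": -0.13,"ax": 0,"ay": 0,"az": 0,"hand": 1},
  {"x": 0.003,"y": 0.003,"z": -0.152,"ax": 0,"ay": 0,"az": 0,"hand": 1},
  {"x": 0.003,"y": 0.003,"z": -0.159,"ax": 0,"ay": 0,"az": 0,"hand": 1},
])

```text
time_s: 7.98
eef_pos: [551.7, 310.8, 73.2]
ee_rot: [-0.134, -0.694, -0.134, 0.695]
force: [-0.4, 0.1, 0.2]
grip_width: 0.995
```

carry_out([
  {"x": 0,"y": 0,"z": 0,"ax": 0,"ay": 0,"az": 0,"hand": 0.7},
  {"x": 0,"y": 0,"z": 0,"ax": 0,"ay": 0,"az": 0,"hand": 0.5},
  {"x": 0,"y": 0,"z": 0,"ax": 0,"ay": 0,"az": 0,"hand": -1},
  {"x": 0,"y": 0,"z": 0,"ax": 0,"ay": 0,"az": 0,"hand": -1},
  {"x": 0,"y": 0,"z": 0,"ax": 0,"ay": 0,"az": 0,"hand": -1},
])

```text
time_s: 8.6
eef_pos: [552.5, 312.2, 75.5]
ee_rot: [0.134, 0.695, 0.134, -0.693]
force: [-1.1, 0.3, 6.8]
grip_width: 0.763
```

carry_out([
  {"x": 0,"y": 0,"z": 0.008,"ax": 0,"ay": 0,"az": 0,"hand": -1},
  {"x": 0,"y": 0,"z": 0.03,"ax": 0,"ay": 0,"az": 0,"hand": -1},
  {"x": 0,"y": 0,"z": 0.07,"ax": 0,"ay": 0,"az": 0,"hand": -1},
  {"x": 0,"y": 0,"z": 0.12,"ax": 0,"ay": 0,"az": 0,"hand": -1},
  {"x": 0,"y": 0,"z": 0.15,"ax": 0,"ay": 0,"az": 0,"hand": -1},
])

```text
time_s: 9.22
eef_pos: [551.9, 311.8, 226.6]
ee_rot: [0.134, 0.695, 0.134, -0.693]
force: [0.0, -0.5, -1.8]
grip_width: 0.761
```

carry_out([
  {"x": 0,"y": -0.03,"z": 0,"ax": 0,"ay": 0,"az": 0,"hand": -1},
  {"x": -0.002,"y": -0.075,"z": 0,"ax": 0,"ay": 0,"az": 0,"hand": -1},
  {"x": -0.004,"y": -0.13,"z": 0,"ax": 0,"ay": 0,"az": 0,"hand": -1},
  {"x": -0.006,"y": -0.185,"z": 0,"ax": 0,"ay": 0,"az": 0,"hand": -1},
  {"x": -0.007,"y": -0.24,"z": 0,"ax": 0,"ay": 0,"az": 0,"hand": -1},
])

```text
time_s: 9.85
eef_pos: [544.2, 70.0, 223.9]
ee_rot: [0.134, 0.694, 0.134, -0.694]
force: [1.0, 0.4, -2.8]
grip_width: 0.759
```

carry_out([
  {"x": -0.001,"y": -0.055,"z": 0,"ax": 0,"ay": 0,"az": 0,"hand": -1},
  {"x": -0.002,"y": -0.11,"z": 0,"ax": 0,"ay": 0,"az": 0,"hand": -1},
  {"x": -0.004,"y": -0.165,"z": 0,"ax": 0,"ay": 0,"az": 0,"hand": -1},
  {"x": -0.006,"y": -0.22,"z": 0,"ax": 0,"ay": 0,"az": 0,"hand": -1},
  {"x": -0.007,"y": -0.26,"z": 0,"ax": 0,"ay": 0,"az": 0,"hand": -1},
])

```text
time_s: 10.48
eef_pos: [537.0, -190.5, 223.8]
ee_rot: [0.134, 0.694, 0.134, -0.694]
force: [0.1, 0.1, -2.5]
grip_width: 0.759
```

carry_out([
  {"x": 0,"y": -0.02,"z": -0.02,"ax": 0,"ay": 0,"az": 0,"hand": -1},
  {"x": 0,"y": -0.027,"z": -0.05,"ax": 0,"ay": 0,"az": 0,"hand": -1},
  {"x": 0,"y": -0.027,"z": -0.075,"ax": 0,"ay": 0,"az": 0,"hand": -1},
  {"x": 0,"y": -0.027,"z": -0.08,"ax": 0,"ay": 0,"az": 0,"hand": -1},
])

```text
time_s: 10.98
eef_pos: [536.9, -215.0, 142.4]
ee_rot: [-0.133, -0.694, -0.135, 0.695]
force: [0.3, 0.6, -0.4]
grip_width: 0.761
```

```bash
python3 look.py w4
python3 - <<'E'
from h import *
a=viewer.capture("top")[200:300,340:460];b=viewer.capture("side")[240:360,230:360]
f=lambda i:cv2.convertScaleAbs(cv2.resize(i,(390,360),interpolation=2),alpha=1.5)
w=cv2.resize(cv2.imread("pics/w4.png")[60:300,120:420],(390,312))
cv2.imwrite("pics/c2.png",np.hstack([f(b),cv2.resize(w,(390,360))]))
E
```

```text
10.975 [ 536.9 -215.   142.4] [-0.133 -0.694 -0.135  0.695] [ 0.3  0.6 -0.4]
[274. 279.]
```

View pics/c2.png

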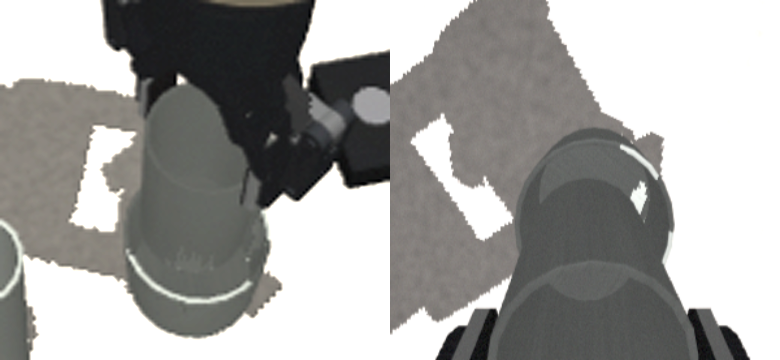

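Side crop: mid is centred over wide (195 against 197). Wrist crop agrees at about 592 against 594. Clearance is good, so I'll lower.

carry_out([
  {"x": 0,"y": 0,"z": -0.012,"ax": 0,"ay": 0,"az": 0,"hand": -1},
  {"x": 0,"y": 0,"z": -0.027,"ax": 0,"ay": 0,"az": 0,"hand": -1},
  {"x": 0,"y": 0,"z": -0.043,"ax": 0,"ay": 0,"az": 0,"hand": -1},
  {"x": 0,"y": 0,"z": -0.056,"ax": 0,"ay": 0,"az": 0,"hand": -1},
  {"x": 0,"y": 0,"z": -0.061,"ax": 0,"ay": 0,"az": 0,"hand": -1},
])

```text
time_s: 11.75
eef_pos: [537.3, -215.0, 81.1]
ee_rot: [-0.134, -0.694, -0.135, 0.695]
force: [-0.1, -0.1, -2.0]
grip_width: 0.759
```

carry_out([
  {"x": 0,"y": 0,"z": -0.001,"ax": 0,"ay": 0,"az": 0,"hand": -1},
  {"x": 0,"y": 0,"z": -0.003,"ax": 0,"ay": 0,"az": 0,"hand": -1},
  {"x": 0,"y": 0,"z": -0.003,"ax": 0,"ay": 0,"az": 0,"hand": -1},
])

```text
time_s: 12.12
eef_pos: [537.8, -215.3, 79.6]
ee_rot: [0.134, 0.694, 0.134, -0.694]
force: [0.6, 0.3, -1.5]
grip_width: 0.763
```

carry_out([
  {"x": 0,"y": 0,"z": -0.001,"ax": 0,"ay": 0,"az": 0,"hand": -1},
  {"x": 0,"y": 0,"z": -0.002,"ax": 0,"ay": 0,"az": 0,"hand": -1},
  {"x": 0,"y": 0,"z": -0.002,"ax": 0,"ay": 0,"az": 0,"hand": -1},
])

```text
time_s: 12.5
eef_pos: [538.3, -215.1, 79.4]
ee_rot: [0.135, 0.695, 0.134, -0.694]
force: [-3.1, 4.0, 14.8]
grip_width: 0.762
```

Seated. Release, rise and go back to the tall beaker's spot.

carry_out([
  {"x": 0,"y": 0,"z": 0,"ax": 0,"ay": 0,"az": 0,"hand": 0.7},
  {"x": 0,"y": 0,"z": 0,"ax": 0,"ay": 0,"az": 0,"hand": 1},
  {"x": 0,"y": 0,"z": 0,"ax": 0,"ay": 0,"az": 0,"hand": 1},
  {"x": 0,"y": 0,"z": 0.02,"ax": 0,"ay": 0,"az": 0,"hand": 1},
  {"x": 0,"y": 0,"z": 0.06,"ax": 0,"ay": 0,"az": 0,"hand": 1},
])

```text
time_s: 13.12
eef_pos: [536.9, -214.8, 136.6]
ee_rot: [-0.133, -0.693, -0.135, 0.695]
force: [1.3, -0.8, 0.2]
grip_width: 0.995
```

carry_out([
  {"x": 0,"y": 0,"z": 0.05,"ax": 0,"ay": 0,"az": 0,"hand": 1},
  {"x": -0.02,"y": -0.001,"z": 0.1,"ax": 0,"ay": 0,"az": 0,"hand": 1},
  {"x": -0.07,"y": -0.002,"z": 0.12,"ax": 0,"ay": 0,"az": 0,"hand": 1},
  {"x": -0.11,"y": -0.004,"z": 0.12,"ax": 0,"ay": 0,"az": 0,"hand": 1},
  {"x": -0.129,"y": -0.004,"z": 0.12,"ax": 0,"ay": 0,"az": 0,"hand": 1},
])

```text
time_s: 13.75
eef_pos: [407.1, -219.2, 257.7]
ee_rot: [0.134, 0.694, 0.134, -0.694]
force: [1.1, -0.5, 0.5]
grip_width: 1.004
```

```bash
python3 look.py w5
```

```text
13.75 [ 407.1 -219.2  257.7] [ 0.134  0.694  0.134 -0.694] [ 1.1 -0.5  0.5]
[274. 279.]
```

View pics/w5.png

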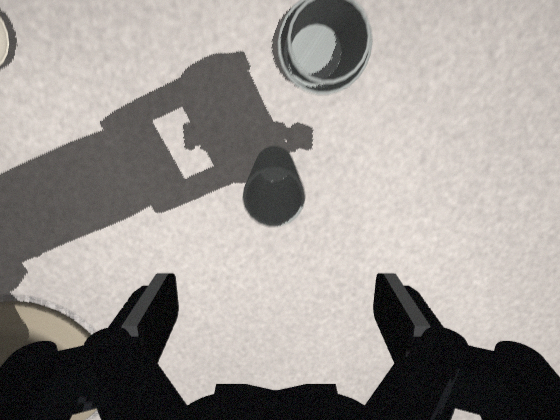

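Tall stands upright with its rim at about (274,196). Mid sits in wide with its rim at about (330,41).

Run:
```python
from h import *
W=dict(np.load("last.npz"));print(onz(W,274,196,135),onz(W,330,41,104))
im=cv2.convertScaleAbs(viewer.capture("top")[200:300,340:460],alpha=1.5);cv2.imwrite("pics/t3.png",cv2.resize(im,(720,600),interpolation=2))
```

```text
[ 410.8680295 -217.4905645  135.       ] [ 535.93184008 -214.62031812  104.        ]
```

View pics/t3.png

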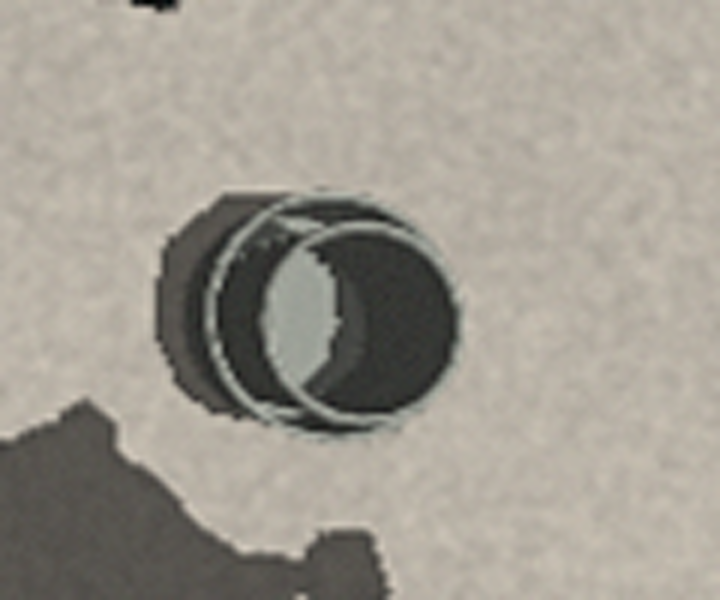

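carry_out([
  {"x": 0.001,"y": 0,"z": -0.05,"ax": 0,"ay": 0,"az": 0,"hand": 1},
  {"x": 0.001,"y": 0,"z": -0.095,"ax": 0,"ay": 0,"az": 0,"hand": 1},
  {"x": 0.001,"y": 0,"z": -0.13,"ax": 0,"ay": 0,"az": 0,"hand": 1},
  {"x": 0.001,"y": 0,"z": -0.15,"ax": 0,"ay": 0,"az": 0,"hand": 1},
  {"x": 0.001,"y": 0,"z": -0.154,"ax": 0,"ay": 0,"az": 0,"hand": 1},
])

```text
time_s: 14.48
eef_pos: [409.8, -218.9, 102.2]
ee_rot: [-0.134, -0.694, -0.135, 0.695]
force: [0.2, -0.7, 0.1]
grip_width: 1.001
```

carry_out([
  {"x": 0,"y": 0,"z": 0,"ax": 0,"ay": 0,"az": 0,"hand": 0.4},
  {"x": 0,"y": 0,"z": 0,"ax": 0,"ay": 0,"az": 0,"hand": 0.2},
  {"x": 0,"y": 0,"z": 0,"ax": 0,"ay": 0,"az": 0,"hand": -1},
  {"x": 0,"y": 0,"z": 0,"ax": 0,"ay": 0,"az": 0,"hand": -1},
  {"x": 0,"y": 0,"z": 0,"ax": 0,"ay": 0,"az": 0,"hand": -1},
])

```text
time_s: 15.1
eef_pos: [410.0, -219.3, 104.5]
ee_rot: [0.135, 0.695, 0.134, -0.694]
force: [-1.5, 1.9, 5.9]
grip_width: 0.58
```

carry_out([
  {"x": 0,"y": 0,"z": 0.008,"ax": 0,"ay": 0,"az": 0,"hand": -1},
  {"x": 0,"y": 0,"z": 0.03,"ax": 0,"ay": 0,"az": 0,"hand": -1},
  {"x": 0,"y": 0,"z": 0.07,"ax": 0,"ay": 0,"az": 0,"hand": -1},
  {"x": 0,"y": 0,"z": 0.12,"ax": 0,"ay": 0,"az": 0,"hand": -1},
  {"x": 0,"y": 0,"z": 0.14,"ax": 0,"ay": 0,"az": 0,"hand": -1},
])

```text
time_s: 15.72
eef_pos: [410.1, -219.7, 246.8]
ee_rot: [0.136, 0.695, 0.133, -0.693]
force: [-0.2, 0.1, -1.1]
grip_width: 0.582
```

Top crop: mid rim centre is about (362,323), i.e. pixel (400.3,253.8). Wide rim is about (334,314).

carry_out([
  {"x": 0.02,"y": 0.001,"z": 0,"ax": 0,"ay": 0,"az": 0,"hand": -1},
  {"x": 0.055,"y": 0.002,"z": 0,"ax": 0,"ay": 0,"az": 0,"hand": -1},
  {"x": 0.095,"y": 0.003,"z": 0,"ax": 0,"ay": 0,"az": 0,"hand": -1},
  {"x": 0.12,"y": 0.005,"z": 0,"ax": 0,"ay": 0,"az": 0,"hand": -1},
  {"x": 0.127,"y": 0.005,"z": 0,"ax": 0,"ay": 0,"az": 0,"hand": -1},
])

```text
time_s: 16.35
eef_pos: [537.3, -213.9, 243.4]
ee_rot: [-0.135, -0.694, -0.134, 0.694]
force: [-0.9, -0.2, -0.2]
grip_width: 0.583
```

carry_out([
  {"x": 0,"y": 0,"z": -0.015,"ax": 0,"ay": 0,"az": 0,"hand": -1},
  {"x": 0,"y": 0,"z": -0.025,"ax": 0,"ay": 0,"az": 0,"hand": -1},
  {"x": 0,"y": 0,"z": -0.025,"ax": 0,"ay": 0,"az": 0,"hand": -1},
])

```text
time_s: 16.73
eef_pos: [535.7, -214.2, 217.4]
ee_rot: [-0.133, -0.694, -0.134, 0.695]
force: [0.3, -0.1, -0.3]
grip_width: 0.583
```

```bash
python3 look.py w6
python3 - <<'E'
from h import *
T=viewer.camera_info("top");print(onz(T,400.3,253.8,104),onz(T,395.7,252.3,60))
S=viewer.camera_info("side");b=viewer.capture("side")[220:350,240:360]
W=dict(np.load("last.npz"));print("expect mid rim ctr wrist/side",px(W,[537,-215,104]),px(S,[537,-215,104]),px(W,[537,-215,115]),px(S,[537,-215,115]))
f=cv2.convertScaleAbs(cv2.resize(b,(360,390),interpolation=2),alpha=1.5)
w=cv2.resize(cv2.imread("pics/w6.png")[60:320,140:420],(420,390))
cv2.imwrite("pics/c4.png",np.hstack([f,w]))
E
```

```text
16.725 [ 535.7 -214.2  217.4] [-0.133 -0.694 -0.134  0.695] [ 0.3 -0.1 -0.3]
[274. 279.]
[ 535.33700481 -213.23192718  104.        ] [ 538.56466125 -216.41665794   60.        ]
expect mid rim ctr wrist/side [276.21876563 203.19961748] [297.61649179 304.27892179] [276.22743517 207.68913903] [298.06239262 300.98639866]
```

View pics/c4.png

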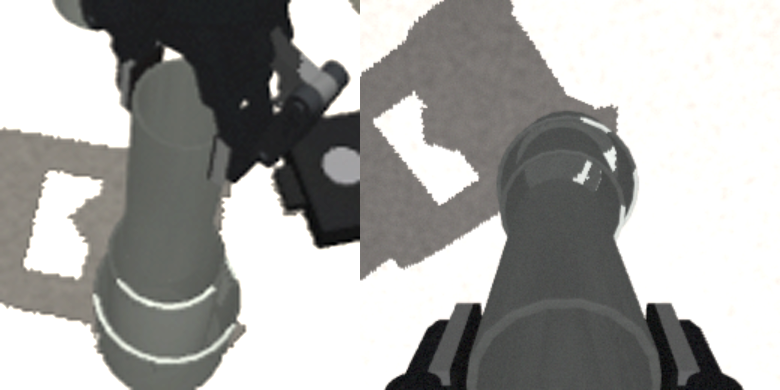

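Side crop: tall's base lies inside the mid rim arc, whose lowest point is about (168,307). Wrist crop: mid rim centre about 560 against tall base about 562, roughly 1 mm apart. I'll correct by 1 mm and lower.

carry_out([
  {"x": -0.001,"y": 0.001,"z": -0.01,"ax": 0,"ay": 0,"az": 0,"hand": -1},
  {"x": -0.001,"y": 0.001,"z": -0.02,"ax": 0,"ay": 0,"az": 0,"hand": -1},
  {"x": -0.001,"y": 0.001,"z": -0.033,"ax": 0,"ay": 0,"az": 0,"hand": -1},
  {"x": -0.001,"y": 0.001,"z": -0.045,"ax": 0,"ay": 0,"az": 0,"hand": -1},
  {"x": -0.001,"y": 0.001,"z": -0.055,"ax": 0,"ay": 0,"az": 0,"hand": -1},
])

```text
time_s: 17.45
eef_pos: [535.5, -213.1, 162.3]
ee_rot: [-0.134, -0.694, -0.134, 0.694]
force: [0.4, -0.1, -0.7]
grip_width: 0.584
```

carry_out([
  {"x": 0,"y": 0,"z": -0.012,"ax": 0,"ay": 0,"az": 0,"hand": -1},
  {"x": 0,"y": 0,"z": -0.024,"ax": 0,"ay": 0,"az": 0,"hand": -1},
  {"x": 0,"y": 0,"z": -0.036,"ax": 0,"ay": 0,"az": 0,"hand": -1},
  {"x": 0,"y": 0,"z": -0.044,"ax": 0,"ay": 0,"az": 0,"hand": -1},
  {"x": 0,"y": 0,"z": -0.047,"ax": 0,"ay": 0,"az": 0,"hand": -1},
])

```text
time_s: 18.08
eef_pos: [535.5, -213.2, 115.8]
ee_rot: [-0.134, -0.694, -0.134, 0.694]
force: [-0.1, -0.5, -1.1]
grip_width: 0.585
```

carry_out([
  {"x": 0,"y": 0,"z": -0.001,"ax": 0,"ay": 0,"az": 0,"hand": -1},
  {"x": 0,"y": 0,"z": -0.003,"ax": 0,"ay": 0,"az": 0,"hand": -1},
  {"x": 0,"y": 0,"z": -0.003,"ax": 0,"ay": 0,"az": 0,"hand": -1},
])

```text
time_s: 18.45
eef_pos: [535.6, -213.2, 113.4]
ee_rot: [0.134, 0.694, 0.134, -0.694]
force: [-0.8, -0.7, -1.2]
grip_width: 0.585
```

carry_out([
  {"x": 0,"y": 0,"z": -0.001,"ax": 0,"ay": 0,"az": 0,"hand": -1},
  {"x": 0,"y": 0,"z": -0.002,"ax": 0,"ay": 0,"az": 0,"hand": -1},
  {"x": 0,"y": 0,"z": -0.002,"ax": 0,"ay": 0,"az": 0,"hand": -1},
])

```text
time_s: 18.82
eef_pos: [536.0, -213.2, 112.5]
ee_rot: [0.134, 0.695, 0.134, -0.694]
force: [-1.0, 2.1, 7.7]
grip_width: 0.584
```

Contact came at TCP 112.5, which is the table grip height plus 8 mm, so tall is on the mid floor. Release and retreat.

carry_out([
  {"x": 0,"y": 0,"z": 0,"ax": 0,"ay": 0,"az": 0,"hand": 0.4},
  {"x": 0,"y": 0,"z": 0,"ax": 0,"ay": 0,"az": 0,"hand": 1},
  {"x": 0,"y": 0,"z": 0,"ax": 0,"ay": 0,"az": 0,"hand": 1},
  {"x": 0,"y": 0,"z": 0.02,"ax": 0,"ay": 0,"az": 0,"hand": 1},
  {"x": 0,"y": 0,"z": 0.06,"ax": 0,"ay": 0,"az": 0,"hand": 1},
])

```text
time_s: 19.45
eef_pos: [534.9, -212.9, 170.6]
ee_rot: [-0.133, -0.693, -0.135, 0.695]
force: [0.1, -0.5, -0.3]
grip_width: 0.999
```

carry_out([
  {"x": 0,"y": 0,"z": 0.05,"ax": 0,"ay": 0,"az": 0,"hand": 1},
  {"x": -0.02,"y": 0,"z": 0.1,"ax": 0,"ay": 0,"az": 0,"hand": 1},
  {"x": -0.07,"y": -0.01,"z": 0.11,"ax": 0,"ay": 0,"az": 0,"hand": 1},
  {"x": -0.12,"y": -0.02,"z": 0.11,"ax": 0,"ay": 0,"az": 0,"hand": 1},
  {"x": -0.15,"y": -0.03,"z": 0.11,"ax": 0,"ay": 0,"az": 0,"hand": 1},
])

```text
time_s: 20.08
eef_pos: [383.9, -243.3, 281.6]
ee_rot: [0.134, 0.694, 0.134, -0.694]
force: [0.4, -1.0, -0.2]
grip_width: 1.003
```

Run:
```python
from h import *
print(ctrl.sense()["time_s"],ctrl.sense()["force"])
a=viewer.capture("top")[200:300,340:460];b=viewer.capture("side")[250:350,240:360]
f=lambda i:cv2.convertScaleAbs(cv2.resize(i,None,fx=3.3,fy=3.3,interpolation=2),alpha=1.8)
cv2.imwrite("pics/c5.png",np.hstack([f(a),f(b)]))
T=viewer.camera_info("top");S=viewer.camera_info("side")
print("expected tall rim centre z143 if seated:",(px(T,[535.6,-213.2,143])-[340,200])*3.3,(px(S,[535.6,-213.2,143])-[240,250])*3.3+[396,0])
```

```text
20.075 [ 0.42510095 -0.99019835 -0.17351072]
expected tall rim centre z143 if seated: [218.8149062 176.8220497] [587.23235067 137.19284361]
```

View pics/c5.png

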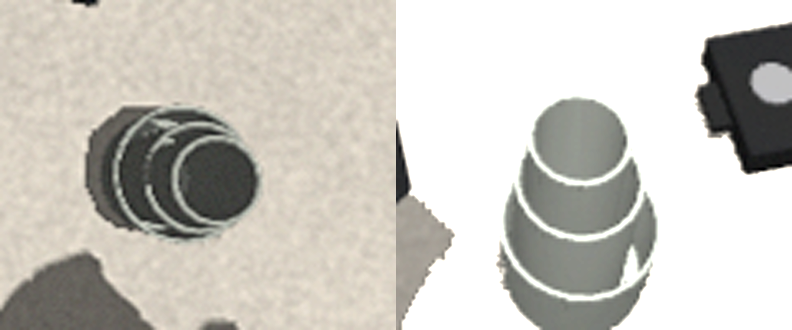

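The three rims are nested and upright. The tall rim is seen at about (217,180) in top and (580,140) in side, close to the expected (219,177) and (587,137). The wide rim is unchanged at about (183,173). Handing in.

```bash
python3 -c "
from rig import finish_job; print(finish_job())"
```

```text
the job is handed in; nothing more can be done
None
```

The three beakers are nested by width and the job is handed in at about 20 s of the 72 s allowed; no verdict was reported. I parked the tall beaker on the bench, set the middle one in the widest, then set the tall one in the middle one.

**Seating:** Each set-down ended on felt contact. The middle beaker touched about 4 mm above its table grip height, and the tall one about 8 mm above its own. Both match standing on the floor below.

**Final pictures:** The top and side views show three upright nested rims, with the widest beaker where it started. The tall rim is within about 2 px (roughly 4 mm) of where it should be if seated and centred. The arm is clear of everything.

**Disagreements and gaps:**
- The views disagreed by up to about 10 mm on the widest beaker's position, and less on the others. The fits were loose enough for that.
- My first two move calls were refused because not all row keys were given. The arm did not move on those.
- I did not measure the bystanders' final positions. No move passed low near them.

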